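# Shut the gas at the lab bench

## Task

The lesson is over: shut the gas at the bench. Turn the yellow T-handle clockwise, nearly a full turn, taking it by alternate ends as needed, until its white end points at the red dot on the dial below it and it comes up against its stop; then let go. Leave the blue water handle as it is.

Things in the scene. Friction and masses are not known exactly. Their poses are not given: they have to be found in the camera images.
- gas_hub (a point): Middle of the yellow T-handle, on its vertical turning axis, half-way up the bar, 100 mm above the bench. The handle is one level bar 120 mm long, 14 wide, 14 high, on a 16 mm stem; either half can be gripped. The valve is fixed: white column 42 mm across, yellow hose nozzle reaching 80 mm out at 33 to 57 mm height, dark grey dial 76 mm across under the bar, its top 73 mm above the bench.
- gas_white_end (a point): Point on the yellow T-handle's centre line 48 mm from its axis, 100 mm above the bench, in the middle of the last 24 mm of the bar, which are white; the other end is yellow. Its x axis points outwards along the bar, z is up.
- gas_handle (a joint): Angle of the yellow T-handle, rad; grows clockwise seen from above. 0: open, white end over the dial's green dot; 5.6: shut, white end over the red dot (dots 30 mm from the axis); rigid stops at both. Starts between 0 and 0.7. Friction 0.15 N m (3 N at the bar's end); it stays where it is left.
- water_white_end (a point): The same point on the blue T-handle of the water valve, otherwise the same as the gas valve, fixed at least 240 mm from it. To be left as it is.

How it is judged:
By the outcome, as a careful person would: the job done as asked, in the order asked, and still so for the second after the job is handed in, with the robot touching nothing.
It also fails if it takes over 70 s, if anything falls off the work surface, if the arm or the gripper's body presses on something with over 40 N, if the wrist force passes 120 N, or if a joint passes its speed limit or range.

## Robot

A 7-joint arm with a two-finger parallel gripper is mounted at the origin on the work surface. World frame = base frame: x ahead of the robot, y to its left, z up, the work surface at z = 0. Lengths are in m, angles in rad, forces in N, time in s.
With the tool pointing down it reaches from about 0.375 to 0.925 m from the base axis. Payload 3.1 kg.
Tool frame: the origin (TCP) lies between the finger pads; the fingertips stand 19 mm ahead of it and the grasp point (between the pads) is the TCP; z points along the fingers, y is the direction in which the jaws open and shut (so a half turn about z gives the same grasp; the last joint's range is limited). The gripper opens to 85 mm and grips with 20 to 120 N. Pads are 22 mm wide; open, the fingers measure 114 mm over their backs; the gripper's body (76 mm by 85 mm) begins 54 mm behind the grasp point. The pads swing forward as they close: fully open they stand 13 mm farther back than shut.
Start: joints at [-1.272, 0.383, 0.044, 1.598, -0.018, 1.161, -0.05], TCP at [0.251, 0.6, 0.25] pointing down, gripper open.
Joint ranges: [-2.61, 2.61], [-0.41, 2.15], [-1.48, 1.57], [0, 2.5], [-1.57, 4.71], [0.05, 1.97], [-2.85, 2.85]. Speed limits (rad/s): [2.79, 2.79, 3.14, 3.14, 3.14, 3.14, 3.14].

## Interface

Orientations are given as a unit quaternion [x, y, z, w].
In Python, from bench import move_ptp, movel, move_j, move_gripper, pause, inverse_kinematics, read_camera, camera_params, MotionError, sign_off, look_for, tip_of, read_time_s, read_qpos, read_joint_vel, read_effort, read_eef_pos, read_tcp_rot, read_ft_force, read_ft_torque, read_finger_gap gives the robot as it stands. Calls block until the motion is done:
- move_ptp(position, orientation): joint-space move of the TCP to a pose.
- movel(position, orientation=None, speed=0.15): straight line of the TCP; orientation=None keeps the orientation; speed is the mean speed in m/s.
- move_j(angles): joint-space move.
- move_gripper(opening, effort=None): finger opening in m; effort is the grip in N (None keeps the last); returns when the fingers have stopped.
- pause(seconds).
- inverse_kinematics(position, orientation): joint angles nearest the present ones, or None.
- read_camera(name): name is "side" or "top"; returns the picture (400x640x3 uint8, red, green, blue); there is no depth.
- camera_params(name): a dict with "K" (3x3 intrinsics, pixels), "camera_from_world" (4x4, takes a point from world to camera coordinates). Camera axes: x right, y down, z forward; pixel columns grow to the right and rows downward; lengths in m; the calibration is good to about 2 mm. A picture is of the moment at which its call begins. camera_params takes no time and is no camera call.
A pose or a line that the arm cannot do raises MotionError and nothing moves.
- sign_off(): hands the job in, once; it reports no verdict.
Trained networks look in the newest picture that a camera, given by its name, has taken for a name from the list of things; names that differ only in an ending like _2 or _b are one class to them, and where a whole thing is asked for, a point or a joint stands for the part that bears it (a point fixed in the world has none). Each returns a list of dicts, best first, with "confidence" (0 to 1); they miss things now and then, are a little off and sometimes report something else, mostly with a low value. They report only what shows in the picture. A call takes as long as a camera call.
- look_for(camera, name): "at" ([column, row] in pixels, amid what is visible of it).
- tip_of(camera, name): "at" ([column, row] in pixels: a listed point, or the origin of a listed thing).
Readings, each from a call of its own:
- read_time_s(): time.
- read_qpos(): joint angles.
- read_joint_vel(): joint speeds.
- read_effort(): joint torques, N m.
- read_eef_pos(): TCP position.
- read_tcp_rot(): TCP orientation.
- read_ft_force(): force on the tool from outside, world axes, zero at the start.
- read_ft_torque(): the same for the moment, N m.
- read_finger_gap(): finger opening in m.
Only numpy, scipy, OpenCV 4.12 (cv2) and the standard library are available. Lean on these libraries where they do the work, as an engineer would, in place of code of your own. Each camera call takes 0.05 s, during which the arm holds its last target.

## Working session

There is one attempt and no reset: what is moved stays moved. The work goes in short steps, each a Python script; the robot and the scene stay as the last script left them, time stands still between calls to the robot, and variables do not carry over. Pictures are saved under pics/ and viewed, and the job is handed in when it is done.

```bash
ls; mkdir -p pics
cat > h.py <<'E'
import numpy as np, cv2
from bench import *
def shot(cam,fn):
    im=read_camera(cam); cv2.imwrite('pics/'+fn,cv2.cvtColor(im,cv2.COLOR_RGB2BGR)); return im
def onplane(cam,px,z):
    p=camera_params(cam); K=np.array(p['K']); T=np.array(p['camera_from_world']); R=T[:3,:3]; t=T[:3,3]
    d=R.T@np.linalg.inv(K)@np.array([px[0],px[1],1.]); c=-R.T@t
    return c+d*(z-c[2])/d[2]
def proj(cam,P):
    p=camera_params(cam); K=np.array(p['K']); T=np.array(p['camera_from_world'])
    q=K@(T[:3,:3]@np.array(P)+T[:3,3]); return q[:2]/q[2]
E
python3 - <<'E'
from h import *
print(read_time_s(), read_tcp_rot(), read_eef_pos())
for c in ('top','side'):
    shot(c,c+'0.png')
    T=np.array(camera_params(c)['camera_from_world']); print(c,-T[:3,:3].T@T[:3,3])
    for n in ('gas_hub','gas_white_end','water_white_end'):
        for r in tip_of(c,n)[:2]: print(c,n,r,onplane(c,r['at'],0.1).round(4))
    print(look_for(c,'gas_handle')[:2])
print(read_time_s())
E
```

```text
pics
0.0 [ 1.97102962e-01  9.80381889e-01 -1.31795005e-03 -1.93008255e-04] [0.25088318 0.59864364 0.24886809]
top [0.42287778 0.00085214 0.84715708]
top gas_hub {'at': [220.3, 183.9], 'confidence': 0.79} [0.5809 0.1403 0.1   ]
top gas_white_end {'at': [238.8, 161.0], 'confidence': 0.74} [0.6197 0.1099 0.1   ]
top water_white_end {'at': [454.6, 182.4], 'confidence': 0.89} [ 0.5771 -0.2522  0.1   ]
[{'at': [219.2, 185.0], 'confidence': 0.83}]
side [ 0.33332071 -0.49877312  0.70329885]
side gas_hub {'at': [280.9, 163.7], 'confidence': 0.55} [0.5789 0.1328 0.1   ]
side gas_white_end {'at': [310.4, 167.4], 'confidence': 0.57} [0.621 0.102 0.1  ]
side water_white_end {'at': [395.7, 338.1], 'confidence': 0.65} [ 0.5788 -0.241   0.1   ]
[{'at': [280.6, 164.4], 'confidence': 0.67}]
0.5
```

View pics/top0.png

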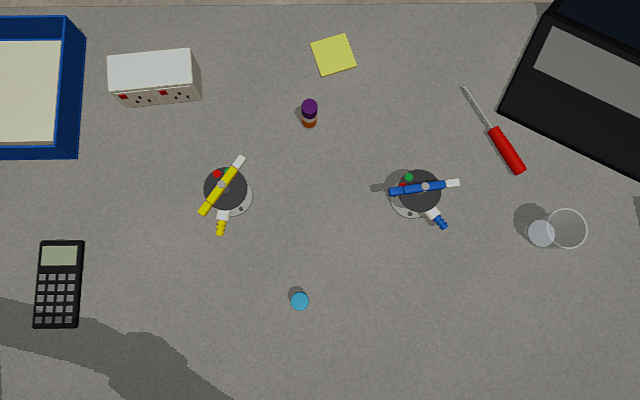

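View pics/side0.png

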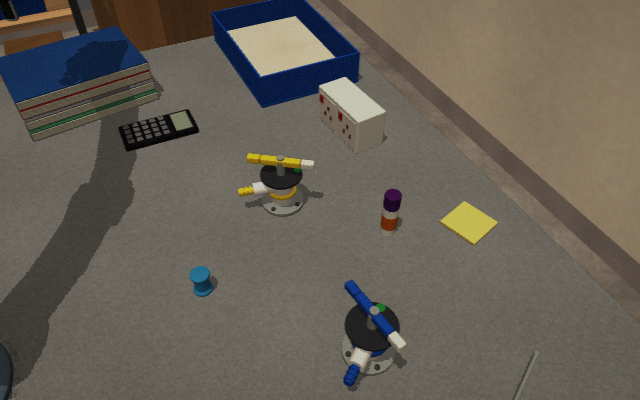

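Run:
```python
import cv2
a=cv2.imread('pics/top0.png')[125:245,160:280]; b=cv2.imread('pics/side0.png')[110:230,220:340]
cv2.imwrite('pics/crop0.png',cv2.hconcat([cv2.resize(x,(400,400),interpolation=2) for x in(a,b)]))
```

```text
(no output)
```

View pics/crop0.png

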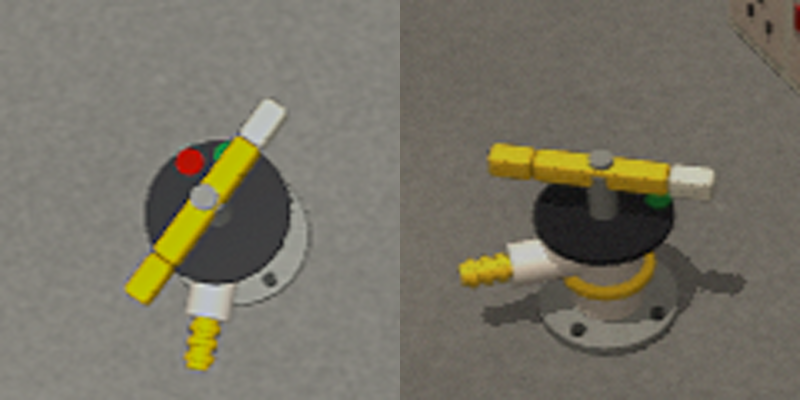

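The top view shows the gas valve on the left: hub at about (221,184), white end at (239,161), red dot at (217,173) and the green dot half hidden beside the bar. The water valve at (425,187) is well away. Next I'll refine the angles and check IK around the arc.

Run:
```python
from h import *
from scipy.spatial.transform import Rotation as Ro
im=cv2.cvtColor(cv2.imread('pics/top0.png'),cv2.COLOR_BGR2RGB).astype(int); sub=im[125:245,160:280]
r,g,b=sub[...,0],sub[...,1],sub[...,2]
def cen(m): 
    n,l,s,c=cv2.connectedComponentsWithStats(m.astype(np.uint8)); i=1+np.argmax(s[1:,4]); print(s[i]); return c[i]+[160,125]
red=cen((r>120)&(g<60)&(b<60)); grn=cen((g>90)&(r<80)&(b<110)); yel=cen((r>130)&(g>110)&(b<70)); wh=cen((np.minimum(np.minimum(r,g),b)>165))
dark=cen((np.maximum(np.maximum(r,g),b)<75))
for n,p,z in (('red',red,.073),('grn',grn,.073),('yel',yel,.104),('wh',wh,.104),('dial',dark,.073)): print(n,p.round(1),onplane('top',p,z).round(4))
hub=np.array([.5815,.1395])
for z in (.1,):
  print(proj('top',[*hub,.107]),proj('side',[*hub,.107]))
R0=lambda a: Ro.from_matrix(np.array([[np.cos(a),np.sin(a),0],[np.sin(a),-np.cos(a),0],[0,0,-1]]).T if 0 else np.column_stack(([np.cos(a),np.sin(a),0],[np.sin(a),-np.cos(a),0],[0,0,-1]))).as_quat()
for d in range(-180,180,20):
    a=np.radians(d)
    for s in (1,-1):
        q=inverse_kinematics([*(hub+s*.048*np.array([np.cos(a),np.sin(a)])),.103],R0(a)); print(d,s,None if q is None else np.round(q,2))
```

```text
[53 44  8  9 53]
[64 42  5  6 14]
[ 38  41  39  50 434]
[57 85 12 11 97]
[ 52  47  36  38 695]
red [216.6 173.2] [0.6057 0.152  0.073 ]
grn [225.7 169.6] [0.6118 0.1363 0.073 ]
yel [216.7 191. ] [0.5682 0.1453 0.104 ]
wh [222.2 214.7] [0.5284 0.1357 0.104 ]
dial [232.6 193.9] [0.5687 0.1239 0.073 ]
[219.99340099 182.6504361 ] [280.54747046 157.92346213]
-180 1 [-0.6   0.39  0.32  1.96 -0.17  0.81  1.38]
-180 -1 [-0.51  0.54  0.3   1.73 -0.2   0.9   1.44]
-160 1 [-0.52  0.39  0.26  1.96 -0.13  0.81  1.73]
-160 -1 [-0.46  0.54  0.2   1.72 -0.13  0.89  1.71]
-140 1 [-0.46  0.39  0.22  1.95 -0.12  0.81  2.1 ]
-140 -1 [-0.44  0.53  0.13  1.73 -0.08  0.89  2.  ]
-120 1 [-0.39  0.41  0.17  1.92 -0.09  0.82  2.45]
-120 -1 [-0.42  0.51  0.08  1.75 -0.05  0.88  2.3 ]
-100 1 [-0.33  0.43  0.12  1.88 -0.07  0.83  2.79]
-100 -1 [-0.38  0.49  0.01  1.78 -0.    0.87  2.6 ]
-80 1 [-1.14  1.03  1.37  1.88 -1.09  1.24 -2.37]
-80 -1 [ 0.51  0.89 -1.25  1.78  0.92  1.19  2.29]
-60 1 [-1.12  1.05  1.36  1.84 -1.1   1.26 -2.03]
-60 -1 [-1.32  1.01  1.37  1.91 -1.08  1.23 -2.17]
-40 1 [-1.12  1.07  1.36  1
[... 371 characters left out ...]
40 1 [-0.78  0.59  0.59  1.75 -0.4   0.92 -0.9 ]
40 -1 [-0.77  0.44  0.59  1.96 -0.33  0.83 -0.86]
60 1 [-0.84  0.59  0.63  1.78 -0.43  0.92 -0.55]
60 -1 [-0.76  0.47  0.62  1.94 -0.36  0.84 -0.47]
80 1 [-0.82  0.55  0.57  1.81 -0.37  0.89 -0.26]
80 -1 [-0.71  0.49  0.59  1.9  -0.35  0.86 -0.11]
100 1 [-0.78  0.51  0.5   1.84 -0.31  0.87  0.04]
100 -1 [-0.68  0.51  0.56  1.86 -0.35  0.87  0.23]
120 1 [-0.75  0.47  0.44  1.88 -0.26  0.85  0.35]
120 -1 [-0.64  0.53  0.53  1.82 -0.34  0.88  0.56]
140 1 [-0.7   0.43  0.39  1.92 -0.22  0.83  0.68]
140 -1 [-0.61  0.54  0.48  1.78 -0.31  0.89  0.88]
160 1 [-0.66  0.41  0.35  1.95 -0.19  0.82  1.02]
160 -1 [-0.58  0.55  0.41  1.75 -0.27  0.9   1.17]
```

```bash
cat >> h.py <<'E'
from scipy.spatial.transform import Rotation as Ro
HUB=np.array([.581,.139])
def quat(d):
    a=np.radians(d); c,s=np.cos(a),np.sin(a)
    return Ro.from_matrix([[c,s,0],[s,-c,0],[0,0,-1]]).as_quat()
def pos(d,z=.103,r=.048,hub=HUB):
    a=np.radians(d); return [hub[0]+r*np.cos(a),hub[1]+r*np.sin(a),z]
def yaw():
    x=Ro.from_quat(read_tcp_rot()).as_matrix()[:,0]; return np.degrees(np.arctan2(x[1],x[0]))
def st(m=''):
    p=np.array(read_eef_pos()); f=np.array(read_ft_force())
    print(m,'t%.1f'%read_time_s(),'p',p.round(4),'yaw %.1f'%yaw(),'F',f.round(1),'Mz %.2f'%read_ft_torque()[2],'gap %.4f'%read_finger_gap(),'j7 %.2f'%read_qpos()[6]); return f
E
python3 - <<'E'
from h import *
d=142
move_gripper(.045,20)
move_ptp(pos(d,.2),quat(d)); st('above')
movel(pos(d,.103),quat(d),.1); st('down')
shot('top','a.png'); shot('side','b.png')
move_gripper(0.0,20); st('grip')
E
python3 -c "
import cv2
a=cv2.imread('pics/a.png')[105:265,140:300]; b=cv2.imread('pics/b.png')[90:250,200:360]
cv2.imwrite('pics/c.png',cv2.hconcat([cv2.resize(x,(400,400),interpolation=2) for x in(a,b)]))"
```

```text
above t2.9 p [0.5428 0.1709 0.2   ] yaw 142.2 F [0.2 0.2 0.5] Mz 0.08 gap 0.0453 j7 0.65
down t4.0 p [0.5439 0.1688 0.1037] yaw 142.0 F [1.1 0.3 0.4] Mz -0.00 gap 0.0448 j7 0.70
grip t4.5 p [0.5426 0.1678 0.1034] yaw 141.9 F [-4.  -1.7  4.9] Mz -0.21 gap 0.0133 j7 0.70
```

View pics/c.png

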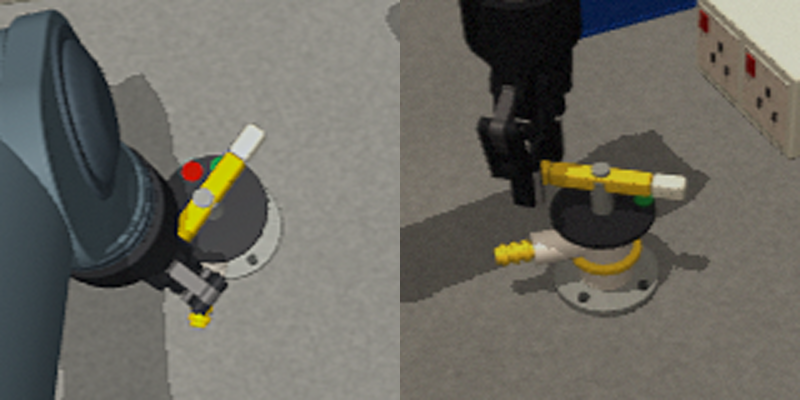

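The jaws straddle the yellow end and the gap is 13.3 mm, so the bar is gripped. Now I'll turn it clockwise, checking the force at each step.

Run:
```python
from h import *
d=142
for d in np.arange(130,-7,-12):
    move_ptp(pos(d),quat(d)); f=st('%d'%d)
    if np.linalg.norm(f)>35: print('ABORT'); break
```

```text
130 t4.8 p [0.5496 0.1749 0.1033] yaw 130.0 F [-3.2 -1.6  7.4] Mz -0.36 gap 0.0135 j7 0.51
118 t5.1 p [0.5579 0.1804 0.1033] yaw 118.0 F [-4.  -2.5  6.9] Mz -0.37 gap 0.0136 j7 0.33
106 t5.3 p [0.5671 0.184  0.1033] yaw 106.0 F [-4.5 -2.5  7.7] Mz -0.37 gap 0.0140 j7 0.14
94 t5.6 p [0.5769 0.1855 0.1033] yaw 94.0 F [-4.8 -3.3  7.8] Mz -0.41 gap 0.0138 j7 -0.04
82 t5.9 p [0.5868 0.185  0.1033] yaw 82.0 F [-5.6 -3.1  7.8] Mz -0.36 gap 0.0137 j7 -0.21
70 t6.2 p [0.5963 0.1825 0.1033] yaw 70.0 F [-5.1 -2.3  7.5] Mz -0.34 gap 0.0138 j7 -0.38
58 t6.5 p [0.6051 0.1781 0.1033] yaw 58.0 F [-6.  -2.6  7.6] Mz -0.34 gap 0.0135 j7 -0.55
46 t6.8 p [0.6127 0.172  0.1033] yaw 46.0 F [-6.8 -4.   9. ] Mz -0.24 gap 0.0130 j7 -0.72
34 t7.1 p [0.619  0.1645 0.1033] yaw 34.1 F [-6.9 -2.5  9.1] Mz -0.25 gap 0.0133 j7 -0.88
22 t7.3 p [0.6235 0.1558 0.1033] yaw 22.1 F [-7.6 -1.5  9.6] Mz -0.22 gap 0.0137 j7 -1.05
10 t7.6 p [0.6263 0.1465 0.1033] yaw 10.1 F [-6.8 -1.4  9.7] Mz -0.13 gap 0.0135 j7 -1.21
-2 t7.9 p [0.627  0.1367 0.1033] yaw -1.9 F [-7.5 -1.2  8.7] Mz -0.08 gap 0.0139 j7 -1.38
```

Run:
```python
from h import *
p=pos(-2)
move_gripper(.045,20); movel(pos(-2,.19),quat(-2),.12); st('up')
move_ptp([.42,.36,.25],quat(90)); st('away')
for c in ('top','side'):
    shot(c,c+'2.png')
    for n in ('gas_hub','gas_white_end'):
        for r in tip_of(c,n)[:1]: print(c,n,r,onplane(c,r['at'],0.1).round(4))
a=cv2.imread('pics/top2.png')[125:245,160:280]; b=cv2.imread('pics/side2.png')[110:230,220:340]
cv2.imwrite('pics/crop2.png',cv2.hconcat([cv2.resize(x,(400,400),interpolation=2) for x in(a,b)]))
```

```text
up t9.2 p [0.6283 0.1375 0.1893] yaw -2.0 F [ 0.1  0.3 -0.4] Mz 0.00 gap 0.0449 j7 -1.44
away t10.4 p [0.421  0.3586 0.2496] yaw 89.8 F [ 0.1 -0.3  0.3] Mz 0.01 gap 0.0448 j7 -0.60
top gas_hub {'at': [220.4, 184.7], 'confidence': 0.76} [0.5795 0.1401 0.1   ]
top gas_white_end {'at': [220.4, 212.1], 'confidence': 0.82} [0.5334 0.1394 0.1   ]
side gas_hub {'at': [277.6, 161.8], 'confidence': 0.59} [0.5757 0.1398 0.1   ]
side gas_white_end {'at': [258.2, 170.1], 'confidence': 0.82} [0.5374 0.1344 0.1   ]
```

View pics/crop2.png

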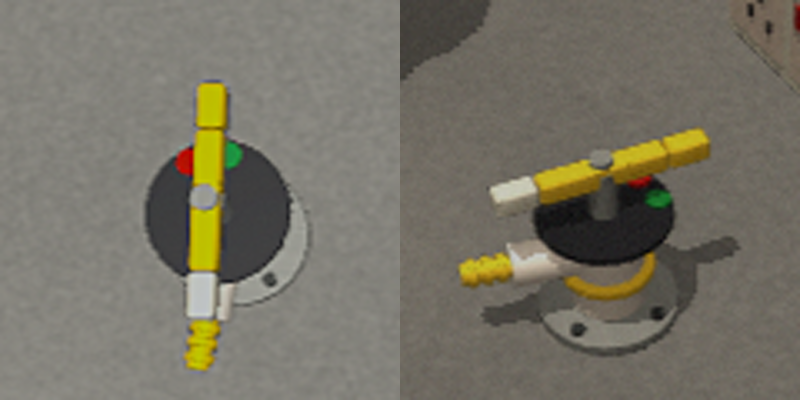

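The bar now runs along x with the white end near the robot, at crop (200,295). The red dot is left of the bar and the green one right. Next I'll grip the white end and turn it to the stop, in fine steps near the end.

Run:
```python
from h import *
d=178
move_ptp(pos(d,.19),quat(d)); st('above')
movel(pos(d,.103),quat(d),.1); st('down')
move_gripper(0.0,20); f=st('grip')
if .011<read_finger_gap()<.017:
  for d in [*range(166,45,-12),*range(43,14,-3)]:
    move_ptp(pos(d),quat(d)); f=st('%d'%d)
    a=np.radians(d); print('   ftan %.1f'%(f[0]*-np.sin(a)+f[1]*np.cos(a)))
    if np.linalg.norm(f)>25: print('STOP'); break
```

```text
above t12.4 p [0.533  0.1414 0.19  ] yaw 178.0 F [-0.5  0.1  0.5] Mz 0.00 gap 0.0451 j7 1.40
down t13.4 p [0.5337 0.1408 0.1036] yaw 178.0 F [ 0.3  0.2 -0. ] Mz 0.03 gap 0.0448 j7 1.49
grip t13.8 p [0.5335 0.1403 0.1038] yaw 177.9 F [-1.1 -0.6  2.4] Mz -0.16 gap 0.0135 j7 1.49
166 t14.1 p [0.5348 0.1498 0.1037] yaw 166.0 F [-1.5 -2.4  5.5] Mz -0.27 gap 0.0136 j7 1.29
   ftan 2.6
154 t14.4 p [0.5382 0.1589 0.1037] yaw 154.0 F [-2.3 -3.1  6.5] Mz -0.29 gap 0.0136 j7 1.09
   ftan 3.8
142 t14.7 p [0.5434 0.1671 0.1037] yaw 142.0 F [-2.3 -3.1  6.7] Mz -0.36 gap 0.0134 j7 0.90
   ftan 3.9
130 t15.0 p [0.5503 0.1739 0.1037] yaw 130.0 F [-3.3 -3.1  6.4] Mz -0.34 gap 0.0138 j7 0.72
   ftan 4.5
118 t15.3 p [0.5584 0.1793 0.1037] yaw 118.0 F [-2.6 -4.   8. ] Mz -0.35 gap 0.0135 j7 0.54
   ftan 4.1
106 t15.6 p [0.5674 0.1828 0.1037] yaw 105.9 F [-4.  -2.9  7.6] Mz -0.36 gap 0.0135 j7 0.36
   ftan 4.7
94 t15.9 p [0.5769 0.1843 0.1037] yaw 93.9 F [-4.6 -4.8  8.7] Mz -0.39 gap 0.0133 j7 0.19
   ftan 4.9
82 t16.2 p [0.5866 0.1839 0.1037] yaw 81.9 F [-6.2 -3.8  9.3] Mz -0.33 gap 0.0134 j7 0.01
   fta
[... 552 characters left out ...]
7] yaw 37.0 F [-8.3 -2.2 10.2] Mz -0.28 gap 0.0133 j7 -0.63
   ftan 3.3
34 t18.1 p [0.618  0.1637 0.1037] yaw 34.0 F [-9.1 -2.5 11.5] Mz -0.23 gap 0.0134 j7 -0.67
   ftan 3.0
31 t18.3 p [0.6193 0.1617 0.1037] yaw 31.0 F [-9.4 -1.7 10.5] Mz -0.25 gap 0.0135 j7 -0.72
   ftan 3.4
28 t18.6 p [0.6201 0.1604 0.1037] yaw 28.2 F [-9.7 -2.2 12.2] Mz 0.37 gap 0.0136 j7 -0.76
   ftan 2.6
25 t18.8 p [0.6203 0.1603 0.1036] yaw 25.5 F [-11.9   0.3  14.5] Mz 0.94 gap 0.0136 j7 -0.80
   ftan 5.3
22 t19.1 p [0.6201 0.1599 0.1035] yaw 22.6 F [-13.9   3.4  16.3] Mz 1.35 gap 0.0137 j7 -0.84
   ftan 8.4
19 t19.3 p [0.62   0.1596 0.1036] yaw 19.9 F [-17.7   5.1  19. ] Mz 1.89 gap 0.0136 j7 -0.88
   ftan 10.6
STOP
```

The stop came at about 28°: the hand stays put while the torque rises. I'll ease back slightly, still biased clockwise, then release and look.

Run:
```python
from h import *
move_ptp(pos(24),quat(26)); st('ease')
move_gripper(.045,20); st('open')
p=read_eef_pos(); movel([p[0],p[1],.19],None,.12); st('up')
move_ptp([.42,.36,.25],quat(90)); st('away')
for c in ('top','side'):
    shot(c,c+'3.png')
    for n in ('gas_hub','gas_white_end','water_white_end'):
        for r in tip_of(c,n)[:1]: print(c,n,r,onplane(c,r['at'],0.1).round(4))
a=cv2.imread('pics/top3.png')[125:245,160:280]; b=cv2.imread('pics/side3.png')[110:230,220:340]
cv2.imwrite('pics/crop3.png',cv2.hconcat([cv2.resize(x,(400,400),interpolation=2) for x in(a,b)]))
```

```text
ease t19.6 p [0.6202 0.1604 0.1035] yaw 26.4 F [-13.3   1.8  14.3] Mz 0.61 gap 0.0136 j7 -0.78
open t20.0 p [0.625  0.1585 0.1027] yaw 26.0 F [ 0.  -0.2 -0.4] Mz 0.01 gap 0.0450 j7 -0.79
up t20.8 p [0.6244 0.1588 0.1893] yaw 26.0 F [-0.9  1.1 -0.6] Mz -0.00 gap 0.0454 j7 -0.84
away t22.0 p [0.4209 0.3587 0.2499] yaw 89.8 F [ 0.3 -0.3 -1.4] Mz -0.03 gap 0.0446 j7 -0.36
top gas_hub {'at': [221.9, 185.3], 'confidence': 0.83} [0.5784 0.1376 0.1   ]
top gas_white_end {'at': [207.4, 158.6], 'confidence': 0.62} [0.6247 0.1626 0.1   ]
top water_white_end {'at': [454.7, 182.0], 'confidence': 0.66} [ 0.5778 -0.2524  0.1   ]
side gas_hub {'at': [280.4, 160.8], 'confidence': 0.96} [0.5812 0.1401 0.1   ]
side gas_white_end {'at': [299.2, 148.6], 'confidence': 0.68} [0.6246 0.1559 0.1   ]
side water_white_end {'at': [396.7, 339.9], 'confidence': 0.77} [ 0.5786 -0.2438  0.1   ]
```

View pics/crop3.png

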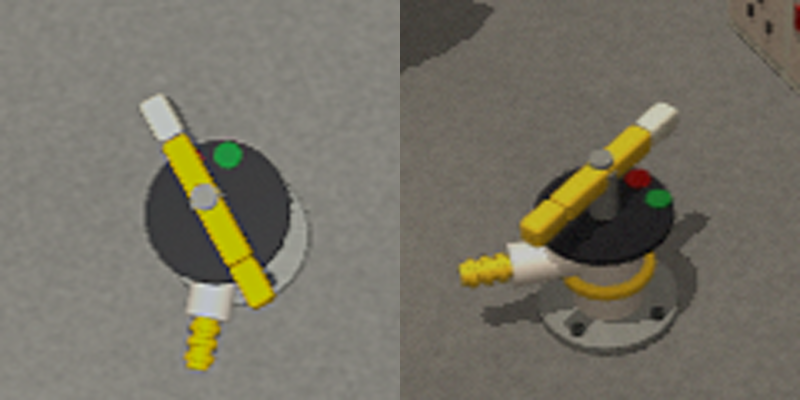

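View pics/top3.png

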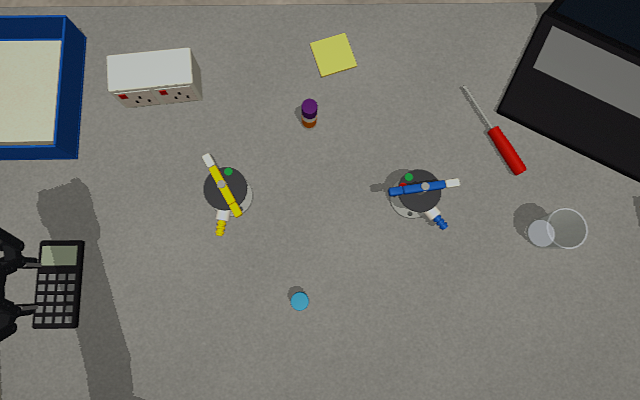

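Run:
```python
from h import *
print(read_time_s()); print(sign_off())
```

```text
22.3583
the job is handed in; nothing more can be done
None
```

The gas is shut: the yellow T-handle is turned clockwise to its stop, with its white end over the red dot. I signed off at 22.4 s with the gripper open and clear of everything.

- **The turn:** I took the yellow end first and turned it about 144°. I then let go, took the white end and turned it about 150° more, until it stopped at about 28°. There the hand stayed put while the torque rose. When I let go, the hand was still pressing the handle clockwise.
- **Last pictures:** The bar's heading measured 28.2–28.4° from above. The red dot had measured about 25–27° before it was covered, which agrees within my measuring error. From above the bar hides the red dot, and in the side view it shows just beside the bar.
- **Forces:** The largest wrist force I read was about 26 N, as it pressed on the stop.
- **Water handle:** It is unmoved, seen within about 0.5 mm of its starting point from above and 3 mm from the side.
- **Disagreement:** The two cameras' estimates of the hub differed by up to 7.5 mm at the start, so I set its position from the cap seen in both pictures. I did not push the handle a second time after letting go to confirm the stop.

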